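# Nest the spare parts tub in the bench dock and clip on its dust lid

## Task

Nest the loose grey parts tub into the tub that stands in the tilted bench dock and press it fully home, so that both sprung catches of the dock snap over its rim. Then close it: take the black dust lid by squeezing its two grips together, fit it flat on the nested tub's mouth and let go, so that both bolts spring out under the rim. Do not disturb the other things on the bench.

Things in the scene. Friction and masses are not known exactly. Their poses are not given: they have to be found in the camera images.
- tub: Loose tapered grey tub, open on top, 124 (x) x 164 (y) x 72 (z) mm, about 0.16 kg; a half turn about z changes nothing. Origin: centre of its underside. Mouth 100 x 140. Rim round it: 12 wide, 12 tall, upright faces. The 3 mm walls below taper in 0.18 per mm to an underside of 84 x 124; inner floor at z = 3. Under the rim each short side (y = +-73) has a slot 60 mm wide, z = 51 to 60.
- rim_left (a point): Middle of the rim's top on the tub's +y short side (tub frame 0, 76, 72 mm), axes as the tub: a place to pinch the 12 mm wide, 12 mm tall rim across y, one finger inside the mouth and one outside.
- rim_right (a point): The same on the -y short side (tub frame 0, -76, 72 mm).
- dock_tray: Tilting tray of the dock with an identical tub fixed in it. Origin: centre of that tub's underside; x away from the robot, y left along the long side, z the tub's axis (its rim top at z = 72), leaning 7 to 17 deg to the robot, stiff. A guide frame (133 x 173 inside, top at z = 97) surrounds it: no finger outside the rim can follow a tub home. Catches at x = +-74, y = 0, 32 wide, up to z = 120.
- nest_home (a point): On the dock tray, same axes, 28 mm above its origin: where the tub's origin comes, axes parallel (either way round), when fully nested on the fixed tub's inner ribs (2 mm play at the walls; rim top at tray z = 100). From 20 mm before home the rim rides on the catches' sloping noses: push along -z, 4 to 10 N per catch, 8 to 25 N in all; its own weight is not enough.
- catch_front (a joint): Front sprung catch (nearer the robot): 0 rad upright, its nose 4 mm over the nested tub's rim; up to about 0.08 rad while the rim pushes it aside; springs back near 0 once the rim has passed below it.
- catch_back (a joint): Back sprung catch (farther from the robot), same values.
- lid: Loose black lid, 108 (x) x 152 (y) mm, 0.15 kg; a half turn changes nothing. Origin: centre of its skirt's underside, z up. Skirt z = 0 to 20 (93 x 134, loose fit in the mouth), plate z = 20 to 24, which rests on the rim. Two grey upright grips through the plate at y = +-27: 30 wide along x, 7 thick, tops at z = 46; outer faces 62 mm apart at rest, 48 squeezed together along y.
- bolt_left (a joint): Travel of the lid's grip and bolt on its +y side: 0 m sprung out (bolt end 74.5 mm from the lid's middle), 0.007 m squeezed in (end at 67.5 mm, free to enter the 140 mm mouth). Spring: 3 N at 0, 6.5 N at 0.007. The bolt lies at z = 0.5 to 4.5 of the lid and springs into the tub's slot under the rim.
- bolt_right (a joint): The same on the -y side.
- lid_home (a point): Point on the tub's axis, 52 mm above the tub's origin, same axes as the tub: the lid's origin must come here, axes parallel (either way round), when its plate lies flat on the rim.
- tape_roll: Bystander: roll of brown tape lying flat, 106 mm across, 24 mm high.
- marker: Bystander: marker pen lying in front of the dock, 131 mm long, 13 mm thick.
- housing_a: Bystander: grey domed sensor housing, 56 x 72 x 50 mm.
- housing_b: Bystander: grey sensor housing with a pipe on top, 52 x 56 x 42 mm.

How it is judged:
On the way, in this order (a step that is already met when the one before it is completed fails the run):
1. the tub is fully home in the dock's tub and both catches have snapped back over its rim (distance between tub and nest_home below 0.004 m and angle between the z axis of tub and the z axis of nest_home, either way round below 0.035 rad and value of joint each of catch_front, catch_back below 0.025 rad), for 0.2 s.
2. the lid is brought to the nested tub's mouth with both grips squeezed in (distance between lid and lid_home below 0.012 m and value of joint each of bolt_left, bolt_right above 0.004 m), for 0.1 s.
At the end, for the whole second after the job is handed in: The tub's origin is within 4 mm of its nested home and its axis within 2 degrees of the dock's, both catches are back over its rim (under 0.025 rad); the lid's origin is within 5 mm of its home on the tub, flat to 2.3 degrees, both bolts sprung out to within 2.5 mm; all at rest (all of step 1 and distance between lid and lid_home below 0.005 m and angle between the z axis of lid and the z axis of lid_home, either way round below 0.04 rad and value of joint each of bolt_left, bolt_right below 0.0025 m and linear speed of each of tub, lid below 0.02 m/s); the robot touches nothing.
It fails at once if a bystander (tape roll, marker, sensor housings) is moved more than 30 mm (distance of any of tape_roll, marker, housing_a, housing_b from where it was at the start of the episode above 0.03 m).
It also fails if it takes over 61 s, if anything falls off the work surface, if the arm or the gripper's body presses on something with over 40 N, if the wrist force passes 120 N, or if a joint passes its speed limit or range.

## Robot

A 6-joint arm with a two-finger parallel gripper is mounted at the origin on a cart in front of the work surface, level with it; the furniture and walls round the work are solid. World frame = base frame: x ahead of the robot, y to its left, z up, the work surface at z = 0. Lengths are in m, angles in rad, forces in N, time in s.
With the tool pointing down it reaches from about 0.35 to 0.975 m from the base axis. Payload 4.9 kg.
Tool frame: the origin (TCP) lies midway between the tips of the shut fingers; the grasp point (between the pads) lies 19 mm behind it (ctrl.tcp_to_grasp is the distance from the TCP to the grasp point, in m); z points along the fingers, y is the line along which they close (so a half turn about z gives the same grasp; the last joint's range is limited). The gripper opens to 85 mm and grips with 20 to 120 N. Pads are 22 mm wide; open, the fingers measure 114 mm over their backs; the gripper's body (76 mm by 85 mm) begins 54 mm behind the grasp point. The pads swing forward as they close: fully open they stand 13 mm farther back than shut.
Start: joints at [0.984, 0.053, 1.613, -0, 1.476, -0.119], TCP at [0.282, 0.558, 0.231] pointing down, gripper open.
Joint ranges: [-3.01, 3.01], [-1.01, 2.22], [0.06, 2.58], [-1.02, 4.17], [0.09, 2.62], [-3.14, 3.14]. Speed limits (rad/s): [2.57, 2.57, 3.14, 3.14, 3.14, 3.14].

## Interface

Orientations are given as a rotation vector (axis times angle).
In Python, from station import ctrl gives the robot as it stands.
- The arm moves only by the shell command python3 jog.py 'ROWS' [FORCE]. ROWS is rows parted by semicolons, their numbers by spaces, 1 to 20 of them, each of 7 numbers: the finger opening in m, then dx, dy, dz in m, then a rotation vector rx, ry, rz in rad; each row is the pose to reach, as a shift and turn from the pose commanded when the command began, along the tool's axes at that moment; what a row does not reach only later rows make up. A row lasts 1/12 s, in which the tool goes at most 0.0417 m and 0.125 rad, less where a joint would pass 70% of its speed; a pose out of reach is approached as far as the arm can. The fingers move at their own pace and stop on an object; FORCE is the grip in N (left out, the last holds). Time passes only in rows, so rows that do not move let the fingers close. It prints the time, the measured TCP pose, the force, the opening and the grip force at its end.
- ctrl.get_obs(): the state, without advancing time (a new reading comes with each control period).
- ctrl.get_image(name): name is "scene" or "side" or "wrist"; returns the picture (480x640x3 uint8, red, green, blue); there is no depth.
- ctrl.camera_params(name): a dict with "fx", "fy", "cx", "cy" (pixels), "T" (4x4, takes a point from camera to world coordinates); the wrist camera has in their place "tool_from_camera" (4x4, takes a point from camera to tool coordinates, whose origin is the TCP and whose axes are the flange's). Camera axes: x right, y down, z forward; pixel columns grow to the right and rows downward; lengths in m; the calibration is good to about 2 mm. A picture is of the moment at which its call begins: read the wrist's pose just before it. camera_params takes no time and is no camera call.
- ctrl.finish_job(): hands the job in; it is judged then, once.
The state is a dict: "t": time; "q": joint angles; "dq": joint speeds; "effort": joint torques, N m; "tool_pos": TCP position; "tool_rot": TCP orientation; "contact_force": force on the tool from outside, world axes, zero at the start; "wrist_torque": the same for the moment, N m; "opening": finger opening in m; "grip_force": force on a finger pad.
Only numpy, scipy, OpenCV 4.12 (cv2) and the standard library are available. Lean on these libraries where they do the work, as an engineer would, in place of code of your own. Each camera call takes 0.05 s, during which the arm holds its last target. There are 200 camera calls.

## Working session

There is one attempt and no reset: what is moved stays moved. The work goes in short steps, Python scripts to look and compute and a shell command to move; the robot and the scene stay as the last step left them, time stands still between calls to the robot, and variables do not carry over. Pictures are saved under pics/ and viewed, at most 10 in all, crops included, and the job is handed in when it is done.

```bash
ls; mkdir -p pics; python3 - <<'E'
from station import ctrl
import cv2,numpy as np
np.set_printoptions(precision=4,suppress=True)
o=ctrl.get_obs();print(o['t'],o['tool_pos'],o['tool_rot'],ctrl.tcp_to_grasp)
for n in("scene","side","wrist"):
    p=ctrl.camera_params(n);print(n,p)
    cv2.imwrite(f"pics/{n}0.png",ctrl.get_image(n)[:,:,::-1])
E
```

```text
jog.py
pics
station.py
0.0 [0.2815 0.5573 0.2301] [-0.728  -3.0553  0.003 ] 0.0187
scene {'fx': 596.3292653920856, 'fy': 596.3292653920856, 'cx': 318.53420396607083, 'cy': 243.68672468374842, 'T': array([[ 0.7184, -0.3805,  0.5823, -0.3699],
       [-0.6956, -0.3947,  0.6003, -0.9388],
       [ 0.0013, -0.8363, -0.5482,  0.9389],
       [ 0.    ,  0.    ,  0.    ,  1.    ]])}
side {'fx': 501.03345048783063, 'fy': 501.03345048783063, 'cx': 318.8399297865248, 'cy': 240.99136257588364, 'T': array([[-0.9713, -0.141 ,  0.1918,  0.2951],
       [-0.2378,  0.6131, -0.7534,  1.1228],
       [-0.0114, -0.7774, -0.629 ,  1.0006],
       [ 0.    ,  0.    ,  0.    ,  1.    ]])}
wrist {'fx': 393.4279665038324, 'fy': 393.4279665038324, 'cx': 322.71230908032607, 'cy': 232.82738461935733, 'tool_from_camera': array([[ 0.0007, -0.9494, -0.3141,  0.0787],
       [ 1.    ,  0.0007,  0.0001,  0.0007],
       [ 0.0001, -0.3141,  0.9494, -0.1427],
       [ 0.    ,  0.    ,  0.    ,  1.    ]])}
```

View pics/scene0.png

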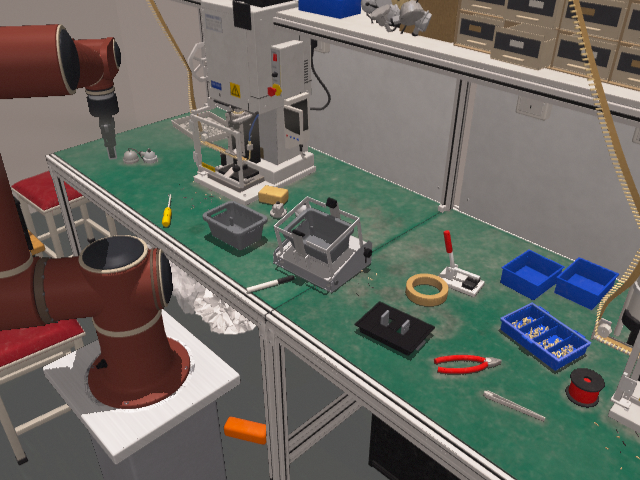

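View pics/side0.png

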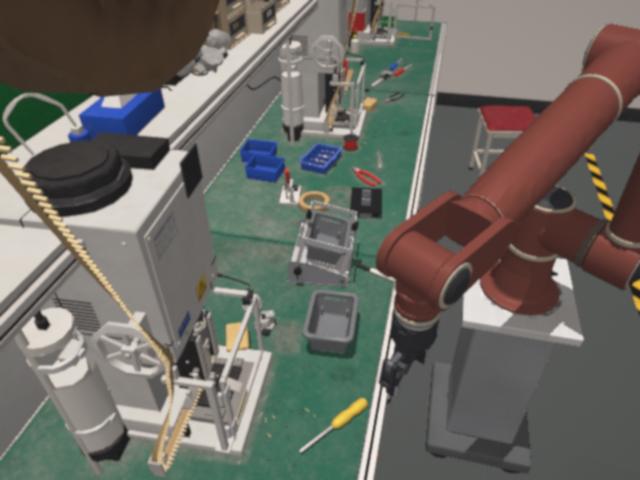

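The scene view shows the tub at about (235,225), the dock at (322,240) and the lid at (395,328), with its grips at (385,318) and (405,326). In the side view the tub is at (332,320), the dock at (328,235) and the lid at (366,200). I'll turn these into coarse positions.

```bash
cat > h.py <<'E'
from station import ctrl
import cv2,numpy as np
from scipy.spatial.transform import Rotation as R
np.set_printoptions(precision=4,suppress=True)
def pose(o=None):
    o=o or ctrl.get_obs();T=np.eye(4);T[:3,:3]=R.from_rotvec(o['tool_rot']).as_matrix();T[:3,3]=o['tool_pos'];return T
def cam(n,T=None):
    p=ctrl.camera_params(n);K=np.array([[p['fx'],0,p['cx']],[0,p['fy'],p['cy']],[0,0,1]])
    return K,(p['T'] if n!='wrist' else (pose() if T is None else T)@p['tool_from_camera'])
def ray(c,uv):
    K,T=c;d=T[:3,:3]@np.linalg.solve(K,[uv[0],uv[1],1]);return T[:3,3],d/np.linalg.norm(d)
def onz(c,uv,z):
    o,d=ray(c,uv);return o+d*(z-o[2])/d[2]
def tri(obs):
    A=0;b=0
    for c,uv in obs:
        o,d=ray(c,uv);P=np.eye(3)-np.outer(d,d);A=A+P;b=b+P@o
    x=np.linalg.solve(A,b);return x,[np.linalg.norm((np.eye(3)-np.outer(ray(c,u)[1],ray(c,u)[1]))@(x-c[1][:3,3])) for c,u in obs]
def proj(c,X):
    K,T=c;p=K@(T[:3,:3].T@(np.asarray(X)-T[:3,3]));return p[:2]/p[2]
E
python3 - <<'E'
from h import *
s,d=cam('scene'),cam('side')
for n,a,b,z in(('tub',(235,217),(332,312),.072),('dock',(322,232),(328,228),.12),('lid',(395,328),(366,202),.022)):
    print(n,onz(s,a,z),onz(d,b,z),tri([(s,a),(d,b)]))
T=pose();print(T)
E
```

```text
tub [0.4761 0.275  0.072 ] [0.4788 0.2779 0.072 ] (array([0.4784, 0.2772, 0.0706]), [np.float64(0.0007409234066061603), np.float64(0.0007409234066062548)])
dock [ 0.5446 -0.0087  0.12  ] [0.552  0.0041 0.12  ] (array([ 0.5526, -0.0019,  0.1144]), [np.float64(0.0011815355119034554), np.float64(0.0011815355119037033)])
lid [ 0.4842 -0.3122  0.022 ] [ 0.4864 -0.2922  0.022 ] (array([ 0.4897, -0.3065,  0.0135]), [np.float64(0.0018220902144651262), np.float64(0.0018220902144651316)])
[[-0.8925  0.451  -0.0009  0.2816]
 [ 0.451   0.8925 -0.0013  0.5574]
 [ 0.0002 -0.0016 -1.      0.2303]
 [ 0.      0.      0.      1.    ]]
```
View pics/wrist0.png

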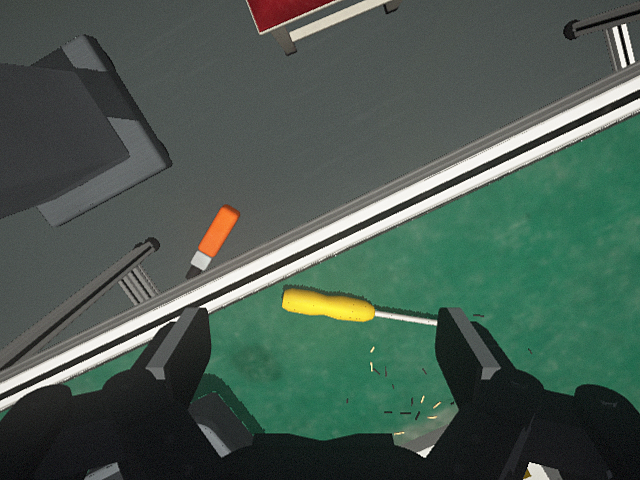

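The wrist view shows the bench edge and a screwdriver. The fingers fill the rows below 310, and image up is tool +x. Next I move to a survey pose over the tub and dock.

```bash
r="0.085 -0.294 -0.319 -0.13 0 0 -0.468"; echo skip >/dev/null; python3 jog.py '0.085 -0.294 -0.319 -0.13 0 0 -0.468;0.085 -0.294 -0.319 -0.13 0 0 -0.468;0.085 -0.294 -0.319 -0.13 0 0 -0.468;0.085 -0.294 -0.319 -0.13 0 0 -0.468;0.085 -0.294 -0.319 -0.13 0 0 -0.468;0.085 -0.294 -0.319 -0.13 0 0 -0.468;0.085 -0.294 -0.319 -0.13 0 0 -0.468;0.085 -0.294 -0.319 -0.13 0 0 -0.468;0.085 -0.294 -0.319 -0.13 0 0 -0.468;0.085 -0.294 -0.319 -0.13 0 0 -0.468;0.085 -0.294 -0.319 -0.13 0 0 -0.468;0.085 -0.294 -0.319 -0.13 0 0 -0.468;0.085 -0.294 -0.319 -0.13 0 0 -0.468;0.085 -0.294 -0.319 -0.13 0 0 -0.468'
python3 - <<'E'
from h import *
T=pose();np.save('TA.npy',T);im=ctrl.get_image('wrist');cv2.imwrite('pics/w1.png',im[:,:,::-1]);print(T,ctrl.get_obs()['q'])
E
```

```text
t: 1.32
tool_pos: [0.4002, 0.1408, 0.3608]
tool_rot: [-0.0, -3.141, -0.001]
contact_force: [-0.9, 0.4, -0.3]
opening: 0.0852
grip_force: 0.0
[[-1.      0.0001 -0.0009  0.4002]
 [ 0.0001  1.      0.0004  0.1408]
 [ 0.0009  0.0004 -1.      0.3608]
 [ 0.      0.      0.      1.    ]] [ 0.1634 -0.4852  1.8602  0.0005  1.768  -1.4086]
```

View pics/w1.png

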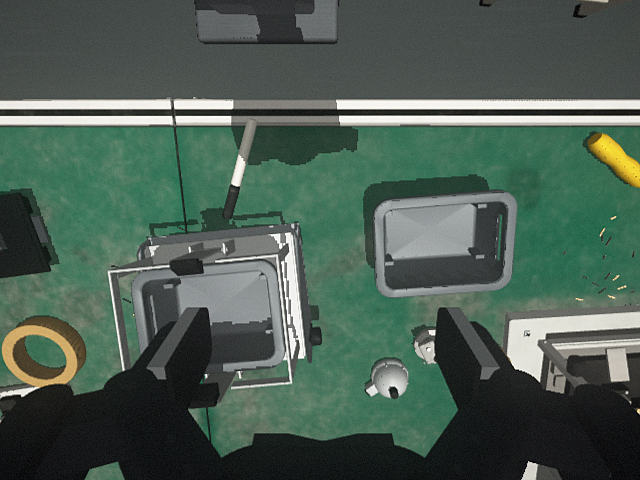

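The wrist view shows the tub rim at about (375–518, 193–297). The dock's tub rim spans (133–285, 262–375), with the front catch at (187,266) and the back catch at (222,385). The domed housing is at (388,378) and the other at (425,345). I take a second view of the dock for triangulation.

```bash
python3 jog.py '0.085 -0.07 -0.17 0 0 0 0;0.085 -0.07 -0.17 0 0 0 0;0.085 -0.07 -0.17 0 0 0 0;0.085 -0.07 -0.17 0 0 0 0;0.085 -0.07 -0.17 0 0 0 0;0.085 -0.07 -0.17 0 0 0 0;0.085 -0.07 -0.17 0 0 0 0'
python3 - <<'E'
from h import *
T=pose();np.save('TB.npy',T);im=ctrl.get_image('wrist');cv2.imwrite('pics/w2.png',im[:,:,::-1]);print(T[:3,3])
a=cv2.imread('pics/w1.png')[180:410,100:530]; cv2.imwrite('pics/c1.png',cv2.resize(a,(800,428),interpolation=cv2.INTER_CUBIC))
a=im[170:420,220:500,::-1];cv2.imwrite('pics/c2.png',cv2.resize(a,None,fx=2.4,fy=2.4,interpolation=cv2.INTER_CUBIC))
E
```

```text
t: 1.95
tool_pos: [0.4704, -0.0285, 0.3602]
tool_rot: [0.002, -3.139, -0.002]
contact_force: [-0.5, 1.0, 0.1]
opening: 0.0848
grip_force: 0.0
[ 0.4704 -0.0285  0.3602]
```

View pics/c1.png

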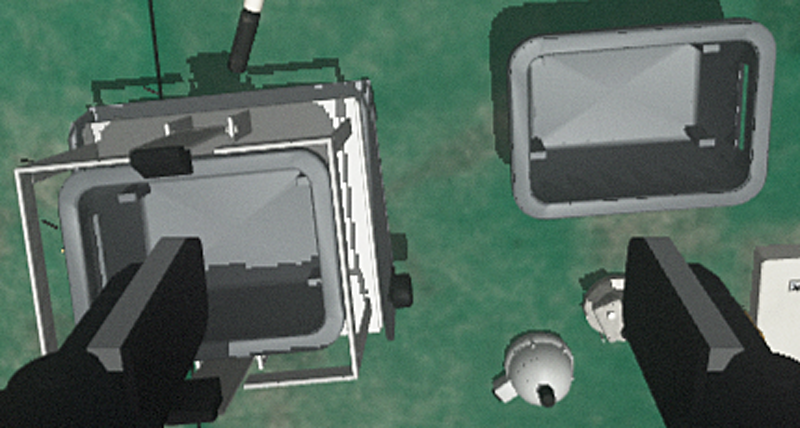

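View pics/c2.png

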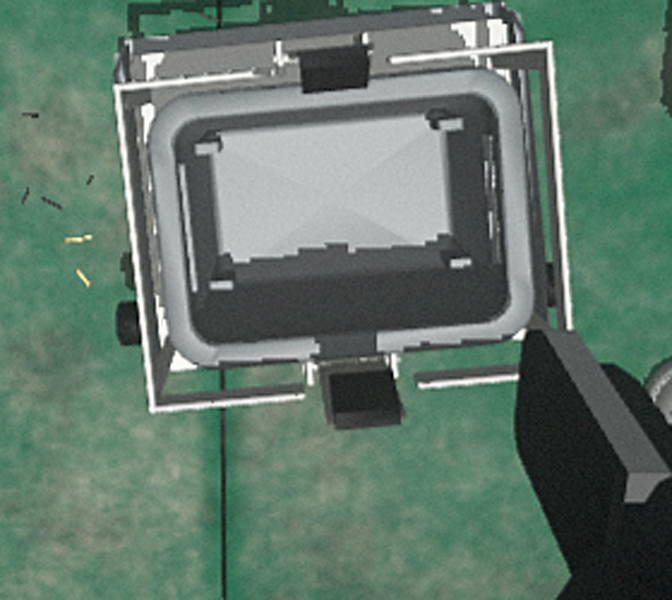

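The crops are clear. In c1 the tub rim outline has left edge (510,60)-(518,200), right edge (776,50)-(768,190), near edge (530,40)-(755,22) and far edge (540,217)-(750,205). In c2 the dock guide frame corners are (119,89), (551,45), (153,408) and, extrapolated, (576,374). The front catch top is at (335,70) and the back catch top at (365,400). I compute both poses from these.

```bash
python3 - <<'E'
from h import *
A=cam('wrist',np.load('TA.npy'));B=cam('wrist',np.load('TB.npy'))
a=lambda u,v:np.array([100+(u+.5)/800*430-.5,180+(v+.5)/428*230-.5]);b=lambda u,v:np.array([220+(u+.5)/2.4-.5,170+(v+.5)/2.4-.5])
# frame corners
c={'TL':((17,172),(119,89)),'TR':((332,140),(551,45)),'BR':((355,378),(576,374))}
P={}
for k,(p,q) in c.items():
    P[k],e=tri([(A,a(*p)),(B,b(*q))]);print(k,P[k],e)
print('sides',np.linalg.norm(P['TR']-P['TL']),np.linalg.norm(P['TR']-P['BR']))
y=P['TR']-P['TL'];x=P['BR']-P['TR'];z=np.cross(x,y);z/=np.linalg.norm(z);print('z',z,'dot',x@y)
for w in (2,4,6):
    X,Y=(133+w)/2e3,(173+w)/2e3
    obj=np.array([[-X,-Y,0],[-X,Y,0],[X,Y,0],[X,-Y,0]]);im=np.array([b(119,89),b(551,45),b(576,374),b(153,408)])
    ok,r,t=cv2.solvePnP(obj,im,B[0],None);M=B[1][:3,:3]@cv2.Rodrigues(r)[0];o=B[1][:3,:3]@t[:,0]+B[1][:3,3]
    e=cv2.projectPoints(obj,r,t,B[0],None)[0][:,0]-im
    print(w,'ctr',o,'Rz',M[:,2],'Ry',M[:,1],'tilt',np.degrees(np.arctan2(-M[0,2],M[2,2])),'res',np.abs(e).max(),'origin',o-.097*M[:,2])
# tub
L=lambda p,q,zz:(onz(A,a(*p),zz),onz(A,a(*q),zz))
E={'-y':L((510,60),(518,200),.06),'+y':L((776,50),(768,190),.072),'-x':L((530,40),(755,22),.06),'+x':L((540,217),(750,205),.072)}
for k,(p,q) in E.items(): print(k,p,q,'ang',np.degrees(np.arctan2(*(q-p)[1::-1])))
E
```

```text
TL [ 0.488  -0.0806  0.1294] [np.float64(2.8804117368339542e-05), np.float64(2.8804117368314473e-05)]
TR [0.4703 0.0948 0.1256] [np.float64(2.780455129326171e-05), np.float64(2.7804551293177755e-05)]
BR [0.6002 0.1072 0.1617] [np.float64(0.00032555118510729255), np.float64(0.00032555118510746656)]
sides 0.17641142566111773 0.13531764181302824
z [-0.2668 -0.0062  0.9637] dot -0.00026186588989062567
2 ctr [0.5439 0.0126 0.1454] Rz [-0.2337 -0.0531  0.9709] Ry [-0.1108  0.9935  0.0277] tilt 13.533616245378537 res 0.37109423752281145 origin [0.5666 0.0178 0.0512]
4 ctr [0.5458 0.0132 0.141 ] Rz [-0.2285 -0.0536  0.9721] Ry [-0.1112  0.9934  0.0286] tilt 13.230139959844667 res 0.54004636462588 origin [0.568  0.0183 0.0467]
6 ctr [0.5478 0.0137 0.1366] Rz [-0.2233 -0.054   0.9732] Ry [-0.1116  0.9933  0.0295] tilt 12.924611999193516 res 0.7058339410585859 origin [0.5694 0.0189 0.0422]
-y [0.4423 0.2004 0.06  ] [0.5391 0.2098 0.06  ] ang 5.515633663109019
+y [0.4327 0.3601 0.072 ] [0.526  0.3694 0.072 ] ang 5.691728961036065
-x [0.4294 0.2123 0.06  ] [0.418  0.3505 0.06  ] ang 94.7411706012897
+x [0.5455 0.2229 0.072 ] [0.5368 0.3593 0.072 ] ang 93.67736180249955
```

```bash
python3 - <<'E'
from h import *
from scipy.optimize import least_squares
A=cam('wrist',np.load('TA.npy'));B=cam('wrist',np.load('TB.npy'))
a=lambda u,v:np.array([100+(u+.5)/800*430-.5,180+(v+.5)/428*230-.5]);b=lambda u,v:np.array([220+(u+.5)/2.4-.5,170+(v+.5)/2.4-.5])
S=[(A,a(17,172),-1,-1),(A,a(332,140),-1,1),(A,a(355,378),1,1),(B,b(119,89),-1,-1),(B,b(551,45),-1,1),(B,b(576,374),1,1),(B,b(153,408),1,-1)]
def RT(ps,th): return (R.from_euler('z',ps)*R.from_euler('y',-th)).as_matrix()
def f(p):
    M=RT(p[3],p[4]);w=p[5]
    return np.concatenate([proj(c,p[:3]+M@[sx*(.133+w)/2,sy*(.173+w)/2,0])-uv for c,uv,sx,sy in S]+[[(w-.003)*1000/1]])
r=least_squares(f,[.545,.013,.145,.1,.22,.003]);p=r.x
M=RT(p[3],p[4]);J=np.linalg.inv(r.jac.T@r.jac)
print('ctr',p[:3],'deg',np.degrees(p[3:5]),'w',p[5],'res',r.fun.round(2),'sd',np.sqrt(np.diag(J))*.4)
print('origin',p[:3]-.097*M[:,2],'home',p[:3]-.069*M[:,2])
np.savez('dock.npz',M=M,o=p[:3]-.097*M[:,2])
# check rim corners etc: mid of rim edges z=72 in B crop coords
for X in ([-.062,0,.072],[.062,0,.072],[0,.082,.072],[0,-.082,.072],[-.074,0,.12],[.074,0,.12]):
    q=proj(B,p[:3]-.097*M[:,2]+M@X);print(X,(q-[220,170])*2.4)
# tub mask
im=cv2.imread('pics/w1.png');h=cv2.cvtColor(im,cv2.COLOR_BGR2HSV)
m=((h[...,1]<60)&(h[...,2]>75)).astype('u1');roi=np.zeros_like(m);roi[180:310,360:530]=m[180:310,360:530]
n,l,s,_=cv2.connectedComponentsWithStats(roi);k=1+np.argmax(s[1:,4]);cn=max(cv2.findContours((l==k).astype('u1'),0,2)[0],key=cv2.contourArea)[:,0]
print(s[k])
for z in(.06,.066,.072):
    W=np.array([onz(A,q,z)[:2] for q in cn]);print(z,cv2.minAreaRect((W*1000).astype('f4')))
E
```

```text
ctr [0.5445 0.0134 0.1441] deg [ 5.8328 13.3749] w 0.002894811302741833 res [ 0.27 -0.73 -0.97  0.5   0.61  0.07 -0.05 -0.57  0.25  0.09 -0.49 -0.27
  0.4   0.91 -0.11] sd [0.0003 0.0002 0.0006 0.0015 0.0067 0.0003]
origin [0.5668 0.0157 0.0497] home [0.5604 0.015  0.077 ]
[-0.062, 0, 0.072] [330.2813  79.9056]
[0.062, 0, 0.072] [355.4619 359.0921]
[0, 0.082, 0.072] [531.0633 203.7255]
[0, -0.082, 0.072] [157.234  238.4971]
[-0.074, 0, 0.12] [335.7831  49.6885]
[0.074, 0, 0.12] [369.4442 425.8801]
[ 373  191  144  119 9657]
0.06 ((497.5164794921875, 287.1766662597656), (152.42489624023438, 167.6723175048828), 4.385598182678223)
0.066 ((495.13763427734375, 285.19305419921875), (150.36268615722656, 165.40383911132812), 4.385616302490234)
0.072 ((492.75872802734375, 283.20941162109375), (148.3004913330078, 163.1354217529297), 4.385577201843262)
```

The dock comes out at yaw 5.8°, tilt 13.4°, with its origin at (0.567, 0.016, 0.050). The predicted rim and catch pixels match to within a few px. The tub centre is about (0.4815, 0.284), yaw 5°. I'll grasp rim_right.

```bash
python3 jog.py '0.05 -0.018 0.237 0.22 0 0 -0.087;0.05 -0.018 0.237 0.22 0 0 -0.087;0.05 -0.018 0.237 0.22 0 0 -0.087;0.05 -0.018 0.237 0.22 0 0 -0.087;0.05 -0.018 0.237 0.22 0 0 -0.087;0.05 -0.018 0.237 0.22 0 0 -0.087;0.05 -0.018 0.237 0.22 0 0 -0.087;0.05 -0.018 0.237 0.22 0 0 -0.087;0.05 -0.018 0.237 0.22 0 0 -0.087;0.05 -0.018 0.237 0.25 0 0 -0.087;0.05 -0.018 0.237 0.28 0 0 -0.087;0.05 -0.018 0.237 0.301 0 0 -0.087;0.05 -0.018 0.237 0.301 0 0 -0.087;0.05 -0.018 0.237 0.301 0 0 -0.087' 60
python3 - <<'E'
from h import *
T=pose();print(T);im=ctrl.get_image('wrist');cv2.imwrite('pics/w3.png',im[:,:,::-1])
E
```

```text
t: 3.17
tool_pos: [0.4871, 0.2083, 0.0601]
tool_rot: [0.14, -3.137, 0.001]
contact_force: [-0.6, -0.4, 1.1]
opening: 0.0496
grip_force: 0.0
[[-0.996  -0.089  -0.0019  0.4871]
 [-0.089   0.996  -0.0005  0.2083]
 [ 0.0019 -0.0003 -1.      0.0601]
 [ 0.      0.      0.      1.    ]]
```

View pics/w3.png

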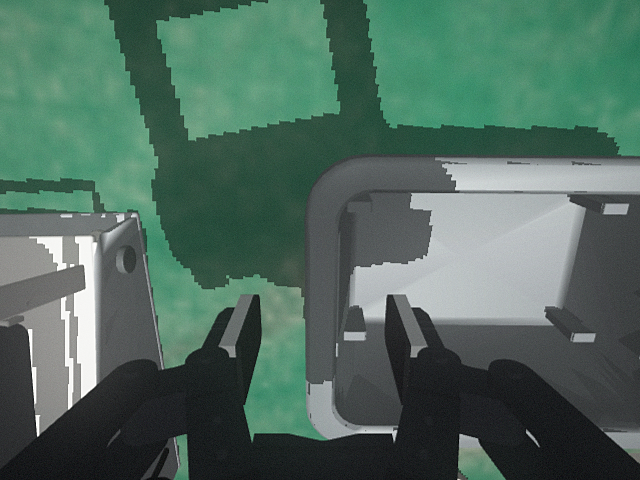

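The fingers straddle the rim and the yaw is aligned. The near outer edge is at row 157 and the far outer edge at about row 438. I check the tub's centring along x from those rows.

```bash
python3 - <<'E'
from h import *
T=pose();c=cam('wrist',T)
for z in(.066,.072):
  for uv in((400,157),(350,438),(306,300)):
    X=onz(c,uv,z);print(z,uv,(T[:3,:3].T@(X-T[:3,3])))
E
python3 jog.py '0 0 0 0 0 0 0;0 0 0 0 0 0 0;0 0 0 0 0 0 0;0 0 0 0 0 0 0;0 0 0 0 0 0 0' 60
```

```text
0.066 (400, 157) [ 0.0607  0.0265 -0.0043]
0.066 (350, 438) [-0.064   0.012  -0.0041]
0.066 (306, 300) [ 0.0051 -0.0069 -0.0042]
0.072 (400, 157) [ 0.0615  0.0254 -0.0103]
0.072 (350, 438) [-0.0578  0.0114 -0.0101]
0.072 (306, 300) [ 0.0083 -0.0066 -0.0102]
t: 3.63
tool_pos: [0.4898, 0.2077, 0.0624]
tool_rot: [-0.137, 3.136, 0.001]
contact_force: [-1.3, -1.3, 6.8]
opening: 0.0101
grip_force: 60.8
```

```bash
python3 jog.py '0 0 0 -0.03 0 0 0;0 0 0 -0.06 0 0 0;0 0 0 -0.1 0 0 0;0 0 0 -0.14 0 0 0;0 0 0 -0.18 0 0 0;0 0 0 -0.22 0 0 0;0 0 0 -0.23 0 0 0;0 0 0 -0.23 0 0 0;0 0 0 -0.23 0 0 0'
python3 - <<'E'
from h import *
T=pose();print(T);im=ctrl.get_image('wrist');cv2.imwrite('pics/w4.png',im[:,:,::-1])
E
```

```text
t: 4.38
tool_pos: [0.4882, 0.2074, 0.2896]
tool_rot: [0.137, -3.138, 0.0]
contact_force: [-0.5, 0.5, -1.9]
opening: 0.0097
grip_force: 59.8
[[-0.9962 -0.0869 -0.0002  0.4882]
 [-0.0869  0.9962 -0.0002  0.2074]
 [ 0.0002 -0.0002 -1.      0.2896]
 [ 0.      0.      0.      1.    ]]
```

View pics/w4.png

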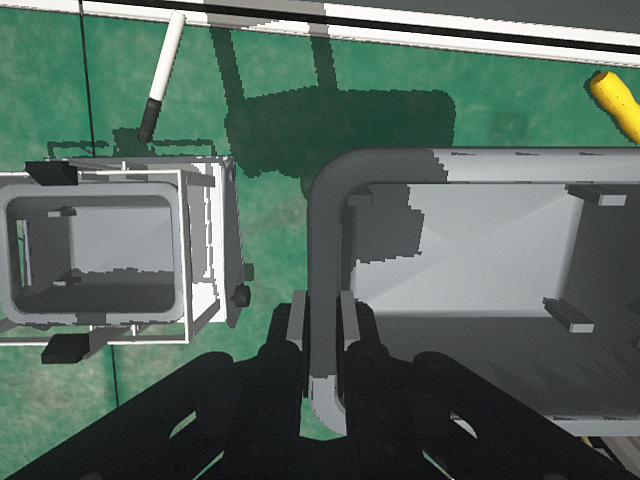

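The tub is held, with the finger pads on the rim at (297–350, 290–375). The near rim edge is at row 149, and the far edge runs from about row 432 to 418, so it may be drooping. I check the droop numerically.

```bash
python3 - <<'E'
from h import *
from scipy.optimize import brentq
for f in('w3','w4'):
    g=cv2.cvtColor(cv2.imread(f'pics/{f}.png'),cv2.COLOR_BGR2GRAY).astype(int)
    for u in(480,540,600,630):
        print(f,u,'near',g[143:166,u],'in',g[178:198,u],'far',g[405:446,u])
p=ctrl.camera_params('wrist');c=(np.array([[p['fx'],0,p['cx']],[0,p['fy'],p['cy']],[0,0,1]]),p['tool_from_camera'])
def x(u,v,z): o,d=ray(c,(u,v));return (o+d*(z-o[2])/d[2])
def dep(u,v1,v2,w): return brentq(lambda z:x(u,v1,z)[0]-x(u,v2,z)[0]-w,-.1,.1)
np.save('/tmp/x',0)
E
```

```text
w3 480 near [ 60  68  59  66  65  63  64  66  68  59  65  63  65  71  74 120 140 139
 146 153 158 173 176] in [203 202 207 209 209 208 210 209 212 209 208 207 156 119 102 148 181 183
 183 179] far [33 30 38 36 35 30 37 27 36 31 35 30 33 32 34 33 28 35 34 26 34 35 29 31
 30 33 35 35 32 36 29 31 41 37 23 15 17 12 29 54 90]
w3 540 near [ 70  67  66  65  59  68  66  63  68  62  71  69  66  71  68 107 122 129
 135 140 140 152 171] in [197 194 200 197 198 197 195 194 198 193 194 199 169 137 118 115 164 177
 180 175] far [33 28 26 22 28 27 25 21 23 25 26 32 27 19 28 26 24 26 29 21 27 29 26 25
 27 27 26 22 25 32 35 30 22 26 17 17 22 16 26 19 13]
w3 600 near [ 60  65  60  62  63  60  62  64  61  64  64  60  61  64  64  84 100 112
 120 128 138  90 137] in [180 181 183 179 182 183 184 182 186 179 182 185 182 152 128 125  89  66
  63  70] far [64 60 61 57 57 57 55 53 62 61 56 55 56 60 60 62 62 69 68 63 69 61 82 91
 55 21 24 22 25 28 25 26 32 29 29 30 25 25 28 24 26]
w3 630 near [112 110 117 114 116 115 113 121 119 118 117 124 103  70  64  73  97 106
 111 114 123 128 136] in [174 179 173 171 174 
[... 909 characters left out ...]
 61  66  89 104 106 113 123  83 125 154 159 152 159 159
 158 167 165 169 166] in [165 164 156 132 111 112  73  67  64  57  59  64  61  62  66  59  87 108
 115 120] far [ 59  55  58  54  64  60  59  62  62  60  77  81  96  99 101 128 143 135
 132 136 131 138 136 130 135 132 131 128 132 131 141 102  55  20  18  23
  22  25  25  14  28]
w4 630 near [105 106 109  74  61  71  84 101 101 106 112 114 135 152 157 153 153 146
 156 161 157 160 157] in [154 160 150 135 110 117  75  59  61  62  60  66  62  67  61  58  67  65
  57  65] far [ 53  54  59  55  52  60  61  61  62  61  69  78  82  89 100 121 135 130
 132 139 130 131 132 138 126 133 126 130 126 125 128  87  70  72  73  80
  82  92 101 100 103]
```

```bash
python3 - <<'E'
from h import *
p=ctrl.camera_params('wrist');c=(np.array([[p['fx'],0,p['cx']],[0,p['fy'],p['cy']],[0,0,1]]),p['tool_from_camera'])
def x(u,v,z): o,d=ray(c,(u,v));return (o+d*(z-o[2])/d[2])
for n,u,a,b,z in(('w3',630,191,430.5,-.012),('w4',630,181.5,419.5,-.012),('w4',630,181.5,419.5,-.0096)):
    A,B=x(u,a,z),x(u,b,z);print(n,A,B,'w',A[0]-B[0],'mid',(A+B)/2)
for z in (-.0096,): print('left outer',x(307,300,z),'near left',x(400,181.5,z))
D=np.load('dock.npz');M=D['M'];o=D['o'];T=pose()
def goal(h,off,ztcp): # tool pose with tub origin h above home; off = tub centre in tool x
    Rt=np.column_stack([-M[:,0],M[:,1],-M[:,2]])
    org=o+M[:,2]*(.028+h)            # tub origin
    # tub origin in tool: (off, .076, ztcp)
    return Rt,org-Rt@[off,.076,ztcp]
for h in (.11,.02,.012):
    Rt,P=goal(h,.0035,.0624);d=T[:3,:3].T@(P-T[:3,3]);rv=R.from_matrix(T[:3,:3].T@Rt).as_rotvec();print(h,P,'tool d',d,'rv',rv)
E
```

```text
w3 [ 0.0504  0.1035 -0.012 ] [-0.0518  0.1286 -0.012 ] w 0.10217391663667277 mid [-0.0007  0.116  -0.012 ]
w4 [ 0.0536  0.1027 -0.012 ] [-0.046   0.1272 -0.012 ] w 0.0996525135641021 mid [ 0.0038  0.1149 -0.012 ]
w4 [ 0.0532  0.1046 -0.0096] [-0.0483  0.1295 -0.0096] w 0.10148292640317742 mid [ 0.0024  0.117  -0.0096]
left outer [ 0.0079 -0.0063 -0.0096] near left [ 0.0531  0.026  -0.0096]
0.11 [ 0.5318 -0.0643  0.2455] tool d [-0.0207 -0.2743  0.0423] rv [-0.0024 -0.2371 -0.0146]
0.02 [ 0.5525 -0.0622  0.158 ] tool d [-0.0419 -0.2739  0.1298] rv [-0.0024 -0.2371 -0.0146]
0.012 [ 0.5544 -0.062   0.1502] tool d [-0.0438 -0.2739  0.1376] rv [-0.0024 -0.2371 -0.0146]
```

```bash
python3 jog.py '0 -0.002 -0.03 -0.005 0 -0.05 0;0 -0.021 -0.274 0.042 0 -0.237 -0.0146;0 -0.021 -0.274 0.042 0 -0.237 -0.0146;0 -0.021 -0.274 0.042 0 -0.237 -0.0146;0 -0.021 -0.274 0.042 0 -0.237 -0.0146;0 -0.021 -0.274 0.042 0 -0.237 -0.0146;0 -0.021 -0.274 0.042 0 -0.237 -0.0146;0 -0.021 -0.274 0.042 0 -0.237 -0.0146;0 -0.021 -0.274 0.042 0 -0.237 -0.0146;0 -0.021 -0.274 0.042 0 -0.237 -0.0146;0 -0.021 -0.274 0.042 0 -0.237 -0.0146'
cat >> h.py <<'E'
D=np.load('dock.npz');M=D['M'];o=D['o']
def tray(T,off,zt,dy=.076): # tub origin/tool in tray frame, tool given
    P=T[:3,3]+T[:3,:3]@[off,dy,zt];return M.T@(P-o)*1000, np.degrees(R.from_matrix(np.column_stack([-M[:,0],M[:,1],-M[:,2]]).T@T[:3,:3]).as_rotvec())
E
python3 - <<'E'
from h import *
print(tray(pose(),.0033,.061))
cv2.imwrite('pics/w5.png',ctrl.get_image('wrist')[:,:,::-1])
a=ctrl.get_image('scene')[:,:,::-1];cv2.imwrite('pics/s5.png',a)
x=cv2.imread('pics/w5.png');b=cv2.resize(a[150:310,230:430],(400,320),interpolation=cv2.INTER_CUBIC)
m=np.zeros((480,800,3),'u1');m[:300,:400]=cv2.resize(x,(400,300));m[:320,400:]=b
e=ctrl.get_image('side')[:,:,::-1][150:320,250:450];m[320:,400:]=cv2.resize(e,(400,340),interpolation=cv2.INTER_CUBIC)[60:220];cv2.imwrite('pics/m5.png',m)
E
```

```text
t: 5.35
tool_pos: [0.5326, -0.0623, 0.2468]
tool_rot: [-0.15, 2.903, 0.017]
contact_force: [-0.0, 0.3, -0.8]
opening: 0.0098
grip_force: 59.9
(array([  1.4029,   1.9068, 140.4525]), array([ 0.0106, -0.0861, -0.084 ]))
```

View pics/m5.png

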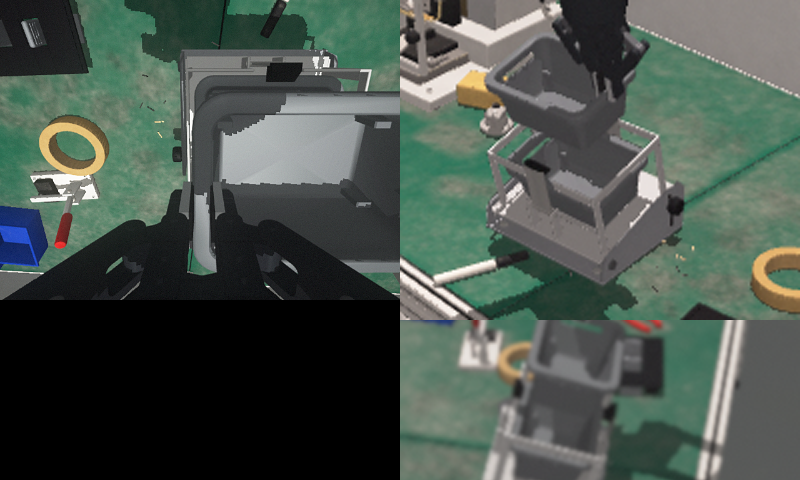

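The tub sits centred over the dock, parallel to it, in both views. Now I descend along the tray axis to about 22 mm above home.

```bash
python3 jog.py '0 0.0014 -0.0019 0.03 0 0 0;0 0.0014 -0.0019 0.055 0 0 0;0 0.0014 -0.0019 0.075 0 0 0;0 0.0014 -0.0019 0.085 0 0 0;0 0.0014 -0.0019 0.09 0 0 0;0 0.0014 -0.0019 0.09 0 0 0;0 0.0014 -0.0019 0.09 0 0 0'
python3 - <<'E'
from h import *
print(tray(pose(),.0033,.061), M.T@ctrl.get_obs()['contact_force'])
E
```

```text
t: 6.08
tool_pos: [0.5535, -0.0632, 0.162]
tool_rot: [-0.15, 2.9, 0.015]
contact_force: [-1.5, 0.4, 0.1]
opening: 0.0098
grip_force: 60.2
(array([ 2.1458, -1.1822, 52.9635]), array([ 0.0899, -0.2729, -0.0854])) [-1.4333  0.5647  0.4168]
```

```bash
python3 jog.py '0 0.001 0.001 0.005 0 0 0;0 0.001 0.001 0.009 0 0 0;0 0.001 0.001 0.009 0 0 0;0 0.001 0.001 0.009 0 0 0'
python3 - <<'E'
from h import *
print(tray(pose(),.0033,.061), M.T@ctrl.get_obs()['contact_force'])
E
```

```text
t: 6.42
tool_pos: [0.5547, -0.063, 0.1545]
tool_rot: [-0.148, 2.899, 0.014]
contact_force: [-7.3, -1.0, 7.9]
opening: 0.0099
grip_force: 62.4
(array([ 1.681 , -1.1751, 45.3032]), array([ 0.1574, -0.3082, -0.034 ])) [-5.3828 -0.2168  9.3574]
```

```bash
python3 jog.py '0 0.002 0 0.001 0 0 0;0 0.0025 0 0.003 0 0 0;0 0.0025 0 0.003 0 0 0;0 0.0025 0 0.003 0 0 0'
python3 - <<'E'
from h import *
print(tray(pose(),.0033,.061), M.T@ctrl.get_obs()['contact_force'])
E
```

```text
t: 6.75
tool_pos: [0.5547, -0.0631, 0.1532]
tool_rot: [-0.147, 2.894, 0.014]
contact_force: [-6.1, 0.1, 10.5]
opening: 0.0098
grip_force: 63.9
(array([ 1.7442, -1.3431, 44.025 ]), array([ 0.1779, -0.5985, -0.0168])) [-3.4529  0.6776 11.6594]
```

```bash
python3 jog.py '0.04 0 0 0 0 0 0;0.04 0 0 0 0 0 0;0.04 0 0 0 0 0 0;0.04 0 0 -0.02 0 0 0;0.04 0 0 -0.05 0 0 0;0.03 0 0 -0.08 0 0 0;0 0 0.03 -0.08 0 0 0;0 0 0.06 -0.08 0 0 0;0 0 0.076 -0.08 0 0 0;0 0 0.076 -0.08 0 0 0;0 0 0.076 -0.08 0 0 0'
python3 - <<'E'
from h import *
print(tray(pose(),0,0,0), M.T@ctrl.get_obs()['contact_force'])
cv2.imwrite('pics/w6.png',ctrl.get_image('wrist')[:,:,::-1])
g=cv2.cvtColor(cv2.imread('pics/w6.png'),cv2.COLOR_BGR2GRAY)
E
```

```text
t: 7.67
tool_pos: [0.5259, 0.0116, 0.2255]
tool_rot: [-0.15, 2.901, 0.015]
contact_force: [-0.2, -0.5, 0.3]
opening: 0.0002
grip_force: 0.0
(array([  0.6335,   0.0732, 180.5409]), array([ 0.1088, -0.2168, -0.1133])) [-0.1186 -0.4566  0.3574]
```

```bash
python3 jog.py '0 0 0 0.04 0 0 0;0 0 0 0.08 0 0 0;0 0 0 0.11 0 0 0;0 0 0 0.125 0 0 0;0 0 0 0.132 0 0 0;0 0 0 0.138 0 0 0;0 0 0 0.138 0 0 0'
python3 - <<'E'
from h import *
print(tray(pose(),0,0,0), M.T@ctrl.get_obs()['contact_force'])
E
```

```text
t: 8.3
tool_pos: [0.5583, 0.0135, 0.091]
tool_rot: [-0.146, 2.902, 0.015]
contact_force: [-0.0, 0.7, -0.3]
opening: -0.0002
grip_force: 0.0
(array([ 1.0388, -1.3396, 42.1219]), array([ 0.1105, -0.1632,  0.0416])) [-0.0431  0.7135 -0.3184]
```

```bash
python3 jog.py '0 0 0 0.004 0 0 0;0 0 0 0.008 0 0 0;0 0 0 0.008 0 0 0;0 0 0 0.008 0 0 0'
python3 - <<'E'
from h import *
print(tray(pose(),0,0,0), M.T@ctrl.get_obs()['contact_force'])
E
```

```text
t: 8.63
tool_pos: [0.5602, 0.0144, 0.084]
tool_rot: [-0.148, 2.901, 0.015]
contact_force: [-0.6, 0.4, -0.0]
opening: 0.0001
grip_force: 0.0
(array([ 1.3424, -0.6302, 34.9158]), array([ 0.1027, -0.2314, -0.0194])) [-0.5165  0.4878  0.0876]
```

```bash
python3 jog.py '0 0 0 0.003 0 0 0;0 0 0 0.006 0 0 0;0 0 0 0.008 0 0 0;0 0 0 0.008 0 0 0'
python3 - <<'E'
from h import *
print(tray(pose(),0,0,0), M.T@ctrl.get_obs()['contact_force'])
E
```

```text
t: 8.97
tool_pos: [0.562, 0.0146, 0.0808]
tool_rot: [-0.15, 2.904, 0.015]
contact_force: [-25.0, 0.0, 32.8]
opening: 0.0002
grip_force: 18.9
(array([ 2.4241, -0.5733, 31.2958]), array([ 0.0799, -0.047 , -0.097 ])) [-16.6094   2.5691  37.6493]
```

```bash
python3 jog.py '0 0 0 -0.03 0 0 0;0 0 0 -0.07 0 0 0;0 0 0 -0.11 0 0 0;0.085 0 0 -0.15 0 0 0;0.085 0 0 -0.17 0 0 0;0.085 0 0 -0.17 0 0 0'
python3 - <<'E'
from h import *
T=pose();B=np.load('TB.npy');B[:3,3]=[.46,-.06,.36]
print(T[:3,3],T[:3,:3].T@(B[:3,3]-T[:3,3]),R.from_matrix(T[:3,:3].T@B[:3,:3]).as_rotvec())
E
```

```text
t: 9.47
tool_pos: [0.5246, 0.0104, 0.2489]
tool_rot: [-0.148, 2.889, 0.011]
contact_force: [0.7, -0.7, 0.4]
opening: 0.0356
grip_force: 0.0
[0.5246 0.0104 0.2489] [ 0.0419 -0.064  -0.125 ] [0.0065 0.2514 0.1008]
```

```bash
python3 jog.py '0.085 0.042 -0.064 -0.125 0 0.25 0.1;0.085 0.042 -0.064 -0.125 0 0.25 0.1;0.085 0.042 -0.064 -0.125 0 0.25 0.1;0.085 0.042 -0.064 -0.125 0 0.25 0.1;0.085 0.042 -0.064 -0.125 0 0.25 0.1;0.085 0.042 -0.064 -0.125 0 0.25 0.1'
python3 - <<'E'
from h import *
T=pose();np.save('TC.npy',T);cv2.imwrite('pics/w7.png',ctrl.get_image('wrist')[:,:,::-1]);print(T)
E
python3 jog.py '0.085 0.04 -0.23 0.02 0 0 0;0.085 0.04 -0.23 0.02 0 0 0;0.085 0.04 -0.23 0.02 0 0 0;0.085 0.04 -0.23 0.02 0 0 0;0.085 0.04 -0.23 0.02 0 0 0;0.085 0.04 -0.23 0.02 0 0 0;0.085 0.04 -0.23 0.02 0 0 0;0.085 0.04 -0.23 0.02 0 0 0'
python3 - <<'E'
from h import *
T=pose();np.save('TD.npy',T);cv2.imwrite('pics/w8.png',ctrl.get_image('wrist')[:,:,::-1]);print(T)
c=cam('wrist',T);d=cam('wrist',np.load('TC.npy'))
print('lid px',proj(c,[.488,-.305,.024]),'dock px',proj(d,o+M@[0,0,.1]))
m=np.zeros((600,800,3),'u1')
def crop(f,ctr,w,h,s):
    i=cv2.imread(f);x=int(np.clip(ctr[0]-w//2,0,640-w));y=int(np.clip(ctr[1]-h//2,0,480-h));print(f,x,y,s);return cv2.resize(i[y:y+h,x:x+w],None,fx=s,fy=s,interpolation=cv2.INTER_CUBIC)
m[:,:400]=crop('pics/w7.png',proj(d,o+M@[0,0,.1]),200,300,2)
m[:,400:]=crop('pics/w8.png',proj(c,[.488,-.305,.024]),200,300,2);cv2.imwrite('pics/m8.png',m)
E
```

```text
t: 9.97
tool_pos: [0.4592, -0.0602, 0.3529]
tool_rot: [0.002, -3.129, -0.015]
contact_force: [0.3, -0.1, -0.5]
opening: 0.0848
grip_force: 0.0
[[-0.9999 -0.0015 -0.0123  0.4592]
 [-0.0016  1.      0.0094 -0.0602]
 [ 0.0123  0.0094 -0.9999  0.3529]
 [ 0.      0.      0.      1.    ]]
t: 10.68
tool_pos: [0.4187, -0.2895, 0.328]
tool_rot: [0.002, -3.124, -0.021]
contact_force: [0.6, -0.1, 0.5]
opening: 0.0852
grip_force: 0.0
[[-0.9998 -0.0011 -0.0173  0.4187]
 [-0.0013  0.9999  0.0137 -0.2895]
 [ 0.0173  0.0137 -0.9998  0.328 ]
 [ 0.      0.      0.      1.    ]]
lid px [306.3654 237.5498] dock px [396.2925 282.4206]
pics/w7.png 296 132 2
pics/w8.png 206 87 2
```

View pics/m8.png

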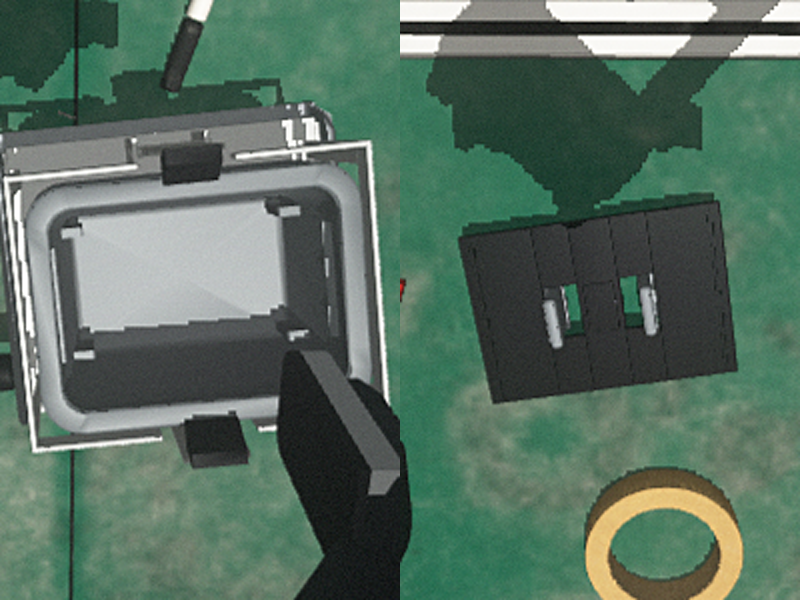

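The left panel shows the tub nested. Its rim fills the guide frame, with the front catch at (191,165) and the back catch at (217,440) over the rim. The right panel shows the lid, with plate corners (460,237), (718,201), (737,370) and (493,402) and grips at (553,322) and (650,308). I check the catch positions against the first view and work out the lid pose.

```bash
python3 - <<'E'
from h import *
B=cam('wrist',np.load('TB.npy'));C=cam('wrist',np.load('TC.npy'));Dd=cam('wrist',np.load('TD.npy'))
def ont(c,uv,z):
    O,d=ray(c,uv);O=M.T@(O-o);d=M.T@d;return (O+d*(z-O[2])/d[2])*1000
for n,f,c in(('B','w2',B),('C','w7',C)):
    im=cv2.imread(f'pics/{f}.png');v=im.max(2)
    for nm,X in(('front',[-.074,0,.115]),('back',[.074,0,.115])):
        u0,v0=proj(c,o+M@X).astype(int);r=slice(v0-28,v0+29);m=np.zeros_like(v);m[r,u0-25:u0+26]=(v[r,u0-25:u0+26]<50)
        k,l,s,ce=cv2.connectedComponentsWithStats(m);j=1+np.argmax(s[1:,4]);q=s[j]
        print(n,nm,q,'top/bot edge on z=120:',ont(c,(ce[j][0],q[1]),.12),ont(c,(ce[j][0],q[1]+q[3]-1),.12))
# home check: rim right/left edges in C
e=lambda u,v:(296+(u+.5)/2-.5,132+(v+.5)/2-.5)
for z in(.1,.104): print('rim y',ont(C,e(28,290),z),ont(C,e(362,240),z),'x',ont(C,e(100,190),z))
l=lambda u,v:(206+(u-400+.5)/2-.5,87+(v+.5)/2-.5)
P=[onz(Dd,l(*q),.024)for q in((460,237),(718,201),(737,370),(493,402))];P=np.array(P)
print(P,np.linalg.norm(np.diff(P[[0,1,2,3,0]],axis=0),axis=1),'ctr',P.mean(0))
for a,b in((0,1),(3,2)):print('yaw',np.degrees(np.arctan2(-(P[b]-P[a])[0],(P[b]-P[a])[1])))
for q in((548,300),(558,346),(645,285),(655,333)):print('grip',onz(Dd,l(*q),.046))
E
```

```text
B front [346 189  28  20 256] top/bot edge on z=120: [-75.5374   0.1621 120.    ] [-58.2763  -1.3866 120.    ]
B back [357 323  30  20 456] top/bot edge on z=120: [ 50.2613  -0.1199 120.    ] [ 68.5468  -1.7144 120.    ]
C front [377 206  30  18 215] top/bot edge on z=120: [-74.8698  -2.0748 120.    ] [-59.4713  -3.4044 120.    ]
C back [388 340  32  23 526] top/bot edge on z=120: [ 50.3574  -1.1642 120.    ] [ 71.3511  -2.9267 120.    ]
rim y [-13.654  -83.2736 100.    ] [-22.403   79.5678 100.    ] x [-58.8141 -43.7644 100.    ]
rim y [-14.3845 -83.0102 104.    ] [-23.0411  78.1125 104.    ] x [-59.068 -43.918 104.   ]
[[ 0.4483 -0.3867  0.024 ]
 [ 0.4272 -0.2371  0.024 ]
 [ 0.5325 -0.2218  0.024 ]
 [ 0.5535 -0.373   0.024 ]] [0.1511 0.1064 0.1526 0.1061] ctr [ 0.4904 -0.3046  0.024 ]
yaw 8.013362620998443
yaw 7.878930892904116
grip [ 0.4798 -0.3346  0.046 ]
grip [ 0.5078 -0.3296  0.046 ]
grip [ 0.471  -0.2795  0.046 ]
grip [ 0.5    -0.2736  0.046 ]
```

The catches are back at their original positions to within 1 mm, and the rim extents match home. The lid centre is (0.4904, -0.3046), yaw 8°, and the grip positions agree. I compute the approach next.

```bash
python3 - <<'E'
from h import *
T=pose();ps=np.radians(8);G=np.array([[-np.cos(ps),-np.sin(ps),0],[-np.sin(ps),np.cos(ps),0],[0,0,-1]])
for z in(.09,.024): print(T[:3,:3].T@(np.array([.4902,-.3045,z])-T[:3,3]),R.from_matrix(T[:3,:3].T@G).as_rotvec())
E
```

```text
[-0.075  -0.019   0.2374] [ 0.0138 -0.0154 -0.1367]
[-0.076  -0.0198  0.3034] [ 0.0138 -0.0154 -0.1367]
```

```bash
python3 jog.py '0.085 -0.075 -0.019 0.237 0.014 -0.015 -0.137;0.085 -0.075 -0.019 0.237 0.014 -0.015 -0.137;0.085 -0.075 -0.019 0.237 0.014 -0.015 -0.137;0.085 -0.075 -0.019 0.237 0.014 -0.015 -0.137;0.085 -0.075 -0.019 0.237 0.014 -0.015 -0.137;0.085 -0.075 -0.019 0.237 0.014 -0.015 -0.137;0.085 -0.075 -0.019 0.237 0.014 -0.015 -0.137;0.085 -0.075 -0.019 0.237 0.014 -0.015 -0.137'
python3 - <<'E'
from h import *
T=pose();ps=np.radians(8);G=np.array([[-np.cos(ps),-np.sin(ps),0],[-np.sin(ps),np.cos(ps),0],[0,0,-1]])
for z in(.024,): print(T[:3,:3].T@(np.array([.4902,-.3045,z])-T[:3,3]),R.from_matrix(T[:3,:3].T@G).as_rotvec())
T=pose();im=ctrl.get_image('wrist');cv2.imwrite('pics/w9.png',im[:,:,::-1]);c=cam('wrist',T)
# grips: bright grey blobs inside lid region
g=cv2.cvtColor(im,cv2.COLOR_RGB2HSV);ps=np.radians(8);Q=lambda x,y,z:proj(c,[.4902+x*np.cos(ps)-y*np.sin(ps),-.3045+x*np.sin(ps)+y*np.cos(ps),z])
print('expected grips',Q(-.015,-.0275,.046),Q(.015,-.0275,.046),Q(-.015,.0275,.046),Q(.015,.0275,.046))
m=((g[...,1]<50)&(g[...,2]>90)).astype('u1');k,l,s,ce=cv2.connectedComponentsWithStats(m)
for i in range(1,k):
    if s[i,4]>100: print(s[i],ce[i])
E
```

```text
t: 11.4
tool_pos: [0.4899, -0.3029, 0.0896]
tool_rot: [0.224, -3.13, -0.003]
contact_force: [0.4, 0.9, 0.1]
opening: 0.0848
grip_force: 0.0
[-0.0003 -0.0018  0.0656] [ 0.002  -0.0032  0.003 ]
expected grips [265.3413 237.0041] [267.7244 291.2182] [375.2089 237.3298] [372.6253 291.4898]
[ 506    0  134   25 1678] [595.5429   8.0006]
[   0  123  112  163 7483] [ 47.8968 202.7661]
[347 156  36  37 677] [369.647  167.8124]
[383 157  39  37 653] [396.0138 168.6861]
[   0  188  142  130 2609] [ 85.7083 253.4852]
[258 224  20  67 926] [266.1436 256.4935]
[279 224   5  43 111] [281.045  245.7748]
[357 224   4  43 119] [358.1429 246.0588]
[362 224  19  67 916] [372.2031 256.4858]
[ 606  285   34  127 2029] [628.0424 355.6368]
[ 146  305   54   75 1272] [171.5464 339.8703]
[ 446  307   54   73 1130] [474.3681 343.1805]
[ 513  314  102   82 4710] [559.2764 351.4781]
[211 333  46  12 335] [229.3731 336.8507]
[ 285  333   55   75 2150] [313.3767 370.1986]
[341 333  41  41 596] [366.0084 352.9883]
[344 340  17  14 104] [352.125  347.0096]
[ 387  354   71   87 2864] [420.6082 401.0831]
[ 188  379  110   55 2112] [243.7429 406.9205]
```

The grips are seen within about 1 px of where they should be, so I descend and squeeze.

```bash
python3 jog.py '0.085 0 -0.001 0.03 0 0 0;0.085 0 -0.001 0.05 0 0 0;0.085 0 -0.001 0.06 0 0 0;0.085 0 -0.001 0.064 0 0 0;0.085 0 -0.001 0.064 0 0 0;0.04 0 -0.001 0.064 0 0 0;0.04 0 -0.001 0.064 0 0 0;0.04 0 -0.001 0.064 0 0 0;0.04 0 -0.001 0.064 0 0 0;0.04 0 -0.001 0.064 0 0 0' 50
```

```text
t: 12.28
tool_pos: [0.4933, -0.3083, 0.034]
tool_rot: [-0.219, 3.129, -0.008]
contact_force: [-3.9, 6.7, 17.3]
opening: 0.0429
grip_force: 52.7
```

```bash
python3 jog.py '0.04 0 0 -0.015 0 0 0;0.04 0 0 -0.03 0 0 0;0.04 0 0 -0.05 0 0 0;0.04 0 0 -0.08 0 0 0;0.04 0 0 -0.11 0 0 0;0.04 0 0 -0.14 0 0 0;0.04 0 0 -0.17 0 0 0;0.04 0 0 -0.2 0 0 0;0.04 0 0 -0.2 0 0 0;0.04 0 0 -0.2 0 0 0'
python3 - <<'E'
from h import *
T=pose();im=ctrl.get_image('wrist');cv2.imwrite('pics/w10.png',im[:,:,::-1]);print(T)
g=cv2.cvtColor(im,cv2.COLOR_RGB2HSV)
m=((g[...,1]<50)&(g[...,2]>90)).astype('u1');k,l,s,ce=cv2.connectedComponentsWithStats(m)
for i in range(1,k):
    if s[i,4]>100: print(s[i],ce[i])
for r in range(100,300,12): print(r,''.join('#' if v<55 else ('+' if v<100 else '.') for v in im[r,60:620:5].max(1)))
E
```

```text
t: 13.12
tool_pos: [0.4919, -0.3078, 0.2324]
tool_rot: [-0.219, 3.127, -0.013]
contact_force: [-0.6, -0.5, -2.1]
opening: 0.0426
grip_force: 53.0
[[-0.9902 -0.1391  0.007   0.4919]
 [-0.1392  0.9902 -0.0075 -0.3078]
 [-0.0059 -0.0084 -0.9999  0.2324]
 [ 0.      0.      0.      1.    ]]
[ 200    0  440   69 6524] [445.6853  29.9051]
[ 372    0  268   43 5781] [549.7357  13.8137]
[ 118  113   67   55 1056] [153.929 136.054]
[   0  119   69   34 1144] [ 32.6809 137.4021]
[149 145  46  20 436] [173.3188 155.8761]
[200 155  16  10 112] [207.1518 160.1071]
[ 360  168   49   49 1263] [390.5249 184.0689]
[ 408  169   74   64 2563] [434.0062 192.5907]
[115 198  20  22 223] [123.9865 210.287 ]
[ 86 217  50  31 695] [103.4676 233.2014]
[  494   219   146   240 22368] [579.1815 321.9142]
[ 232  256   63  100 3642] [266.2727 298.6579]
[ 353  256   61  100 3517] [380.3506 298.1868]
[  8 280  75  31 344] [ 43.1628 295.5029]
[119 312  25  18 156] [130.2051 320.75  ]
[  0 317  24  41 327] [ 12.2232 337.3303]
[ 33 325  26  44 412] [ 44.8155 344.551 ]
[ 75 338  29  19 262] [ 88.3626 346.5992]
[106 341 
[... 1494 characters left out ...]
32 ................++++###################################################.#################++.....................
244 ................+++++##################################################################+++......++..............
256 .................++###################......+++############.++++..+..##############+++++++......................
268 .................++###################.......+.############.+........#############+++++++.......................
280 .................+++##################......++.############.++......##############+++++++...................++++
292 ..................++##################......++.############.++......##############++++#+#..................+++++
```

The lid is held: its near edge is at row 168 and spans columns 130–517, giving lid origin ≈ tool (0, 0.001, 0.035). Before inserting, I measure the nested tub's mouth in the saved view w7.

```bash
python3 - <<'E'
from h import *
C=cam('wrist',np.load('TC.npy'));g=cv2.cvtColor(cv2.imread('pics/w7.png'),cv2.COLOR_BGR2GRAY).astype('f4')
def prof(pts): 
    q=np.array([proj(C,o+M@p) for p in pts],'f4');return cv2.remap(g,q[:,0].reshape(1,-1),q[:,1].reshape(1,-1),1)[0].astype(int)
xs=np.arange(-68,-38);print('near x -68..');
for y in(-50,-40,30,45):print(y,prof([[x/1e3,y/1e3,.1] for x in xs]))
xs=np.arange(40,72);print('far x 40..')
for y in(-50,-40,-30):print(y,prof([[x/1e3,y/1e3,.1] for x in xs]))
ys=np.arange(-92,-60);print('y -92..')
for x in(-20,0,20):print(x,prof([[x/1e3,y/1e3,.1] for y in ys]))
ys=np.arange(60,92);print('y 60..')
for x in(-30,-20,-5):print(x,prof([[x/1e3,y/1e3,.1] for y in ys]))
E
```

```text
near x -68..
-50 [246 172 131 127  80  69 100 121 140 147 150 158 166 172 178 178 153 109
  86  85  85 116 160 185 195 196 196 198 199 196]
-40 [242 165 136 119  81  64  99 122 141 149 154 161 167 174 181 185 156 110
  87  87  88 116 156 183 195 195 195 196 196 194]
30 [221 148 135 104  64  63  72 118 159 170 170 170 172 170 171 172 156 118
  89  86  89 108 147 177 187 188 187 191 193 190]
45 [231 162 124 107  69  60  72 114 163 169 167 167 166 166 166 170 158 114
  83  83  89  70  61  59  56  59 143 177 177 174]
far x 40..
-50 [ 62  60  60  63  60  58  60  59  64  85 123 153 160 163 172 173 180 186
 193 181 124  81  81  84  76 174 243 196 131 128 123 129]
-40 [ 62  63  61  61  61  61  58  53  57  79 121 153 164 167 170 174 183 185
 190 173 124  88  82  78  80 177 242 180 116 127 123 120]
-30 [ 60  60  62  61  61  59  59  57  58  81 119 150 166 172 174 176 183 190
 187 170 120  86  82  80  89 182 243 196 130 120 126 126]
y -92..
-20 [119  75 143 234 184 100 183 255 255 179 109 153 187 189 185 179 179 173
 171 167 131 119 192 123  68  75  76  78  78  79  77  89]
0 [ 91  63 145 237 196 110 201 255 255 181 106 145 169 180 182 190 189 186
 186 171 116 116 197 152  81  74  79  73  75  75  74  92]
20 [ 73  59 158 239 207 140 124 131 133 125  98 130 155 161 168 175 179 187
 198 178 108 102 202 150  80  65  68  96 197 202 196 197]
y 60..
-30 [ 64 151  95  76  78  65  57  58  64  74 118 158 162 156 152 148 144 141
 138 136 107  82  73  78  95 218 230 138 100 106 107 104]
-20 [ 58  76  84  80  81  67  57  53  61  87 121 170 168 163 159 157 152 150
 146 130  96  82  78  74 126 230 243 127  89 103  99 104]
-5 [ 62  74  77  79  80  69  56  52  63  98 137 169 171 169 165 161 158 156
 159 118  84  78  80  69 124 233 247 115  88 102 105 104]
```

The mouth midlines measure 151.9 x 111.8 at tray z = 100 (expected 152 x 112), so the tub is confirmed home. I compute the lid approach.

```bash
cat >> h.py <<'E'
def lidgo(zs,x=-.0005,y=-.0007,off=(0,.001,.0345)):
    T=pose();Rt=np.column_stack([-M[:,0],M[:,1],-M[:,2]])
    print('lid in tray',M.T@(T[:3,3]+T[:3,:3]@off-o)*1000,'F',M.T@ctrl.get_obs()['contact_force'])
    for z in zs:
        P=o+M@[x,y,z]-Rt@off;print(z,T[:3,:3].T@(P-T[:3,3]),R.from_matrix(T[:3,:3].T@Rt).as_rotvec())
E
python3 -c "
from h import *
lidgo([.15,.08])"
```

```text
lid in tray [ -71.7069 -312.4378  166.5525] F [-1.1807 -0.0615 -1.7812]
0.15 [-0.0769  0.3089 -0.0008] [-0.0005 -0.2306  0.0382]
0.08 [-0.0929  0.3086  0.0674] [-0.0005 -0.2306  0.0382]
```

```bash
python3 jog.py '0.04 -0.019 0.03 -0.01 0 -0.08 0;0.04 -0.045 0.07 -0.015 0 -0.2 0.03;0.04 -0.06 0.1 -0.015 0 -0.23 0.038;0.04 -0.077 0.309 -0.005 0 -0.23 0.038;0.04 -0.077 0.309 -0.005 0 -0.23 0.038;0.04 -0.077 0.309 -0.005 0 -0.23 0.038;0.04 -0.077 0.309 -0.001 0 -0.23 0.038;0.04 -0.077 0.309 -0.001 0 -0.23 0.038;0.04 -0.077 0.309 -0.001 0 -0.23 0.038;0.04 -0.077 0.309 -0.001 0 -0.23 0.038;0.04 -0.077 0.309 -0.001 0 -0.23 0.038'
python3 - <<'E'
from h import *
lidgo([.11,.085])
T=pose();im=ctrl.get_image('wrist');cv2.imwrite('pics/w11.png',im[:,:,::-1])
E
```

```text
t: 14.08
tool_pos: [0.5232, 0.0099, 0.2271]
tool_rot: [-0.15, 2.909, 0.018]
contact_force: [0.1, -0.6, -1.1]
opening: 0.042
grip_force: 53.0
lid in tray [ -1.9082  -0.2541 148.2354] F [-0.2158 -0.6458 -1.0795]
0.11 [-0.0014 -0.0005  0.0382] [ 0.0009 -0.0047  0.0008]
0.085 [-0.0015 -0.0005  0.0632] [ 0.0009 -0.0047  0.0008]
```

```bash
python3 jog.py '0.04 -0.0014 -0.0005 0.02 0 -0.004 0;0.04 -0.0014 -0.0005 0.035 0 -0.004 0;0.04 -0.0014 -0.0005 0.045 0 -0.004 0;0.04 -0.0014 -0.0005 0.053 0 -0.004 0;0.04 -0.0014 -0.0005 0.053 0 -0.004 0'
python3 -c "
from h import *
lidgo([.08])"
```

```text
t: 14.55
tool_pos: [0.5367, 0.0098, 0.1754]
tool_rot: [-0.145, 2.906, 0.019]
contact_force: [-0.5, -0.4, -1.9]
opening: 0.0425
grip_force: 53.0
lid in tray [-0.7683 -1.7111 94.7769] F [-0.9961 -0.3806 -1.7169]
0.08 [-0.0002  0.001   0.0148] [ 0.0011 -0.0016 -0.002 ]
```

```bash
python3 jog.py '0.04 0 0.001 0.006 0 0 0;0.04 0 0.001 0.011 0 0 0;0.04 0 0.001 0.013 0 0 0;0.04 0 0.001 0.013 0 0 0'
python3 -c "
from h import *
lidgo([.08])"
```

```text
t: 14.88
tool_pos: [0.5404, 0.0121, 0.1649]
tool_rot: [-0.148, 2.903, 0.019]
contact_force: [-0.6, -0.5, -1.4]
opening: 0.0422
grip_force: 53.0
lid in tray [ 0.7705  0.1913 83.6945] F [-0.9265 -0.4274 -1.1702]
0.08 [ 0.0012 -0.0009  0.0037] [0.0007 0.0019 0.    ]
```

```bash
python3 jog.py '0.04 0.001 0 0.002 0 0 0;0.04 0.001 0 0.005 0 0 0;0.04 0.001 0 0.007 0 0 0;0.04 0.001 0 0.007 0 0 0;0.04 0.001 0 0.007 0 0 0'
python3 -c "
from h import *
lidgo([.08])"
```

```text
t: 15.3
tool_pos: [0.5413, 0.0122, 0.1615]
tool_rot: [-0.149, 2.902, 0.017]
contact_force: [-13.2, 0.2, 14.1]
opening: 0.0424
grip_force: 57.5
lid in tray [ 0.8824  0.1106 80.1695] F [-9.4857  1.5002 16.7707]
0.08 [ 0.0013 -0.0008  0.0002] [0.0001 0.0024 0.001 ]
```

The lid is seated at tray z = 80.2 with about 17 N of press. I ease off, then release.

```bash
python3 jog.py '0.04 0 0 -0.002 0 0 0;0.04 0 0 -0.002 0 0 0;0.075 0 0 -0.002 0 0 0;0.075 0 0 -0.002 0 0 0;0.075 0 0 -0.002 0 0 0;0.085 0 0 -0.002 0 0 0;0.085 0 0 -0.002 0 0 0;0.085 0 0 -0.04 0 0 0;0.085 0 0 -0.08 0 0 0;0.085 0 0 -0.12 0 0 0;0.085 0 0 -0.12 0 0 0'
python3 - <<'E'
from h import *
T=pose();B=np.load('TB.npy');B[:3,3]=[.46,-.03,.36]
print(T[:3,3],T[:3,:3].T@(B[:3,3]-T[:3,3]),R.from_matrix(T[:3,:3].T@B[:3,:3]).as_rotvec())
E
```

```text
t: 16.22
tool_pos: [0.5163, 0.0087, 0.2858]
tool_rot: [-0.148, 2.886, 0.014]
contact_force: [0.9, -1.1, 1.7]
opening: 0.0848
grip_force: 0.0
[0.5163 0.0087 0.2858] [ 0.0396 -0.033  -0.0867] [0.0079 0.2541 0.1008]
```

```bash
python3 jog.py '0.085 0.04 -0.033 -0.087 0 0.25 0.1;0.085 0.04 -0.033 -0.087 0 0.25 0.1;0.085 0.04 -0.033 -0.087 0 0.25 0.1;0.085 0.04 -0.033 -0.087 0 0.25 0.1;0.085 0.04 -0.033 -0.087 0 0.25 0.1;0.085 0.04 -0.033 -0.087 0 0.25 0.1'
python3 - <<'E'
from h import *
T=pose();np.save('TE.npy',T);im=ctrl.get_image('wrist');cv2.imwrite('pics/w12.png',im[:,:,::-1]);C=cam('wrist',T)
# rectify the tray plane z (1 mm/px grid), print dark mask
g=cv2.cvtColor(im,cv2.COLOR_RGB2GRAY).astype('f4')
def samp(xs,ys,z):
    q=np.array([[proj(C,o+M@[x/1e3,y/1e3,z]) for y in ys] for x in xs],'f4');return cv2.remap(g,q[...,0],q[...,1],1).astype(int)
print('plate z=.104 map');xs=np.arange(-80,84,5);ys=np.arange(-96,97,2)
for x,r in zip(xs,samp(xs,ys,.104)):print('%4d'%x,''.join('#' if v<50 else '+' if v<100 else '.' for v in r))
print('x near -66..-46',samp(np.arange(-66,-45),[-45,45],.104).T);print('x far 46..66',samp(np.arange(46,67),[-45],.104).T)
print('y -86..-66',samp([-20,20],np.arange(-86,-65),.104));print('y 66..86',samp([-30,0],np.arange(66,87),.104))
print('grip z126 -40..-15',samp([-5,0,5],np.arange(-40,-14),.126));print('15..40',samp([-5,0,5],np.arange(15,41),.126))
v=im.max(2)
for nm,X in(('front',[-.074,0,.115]),('back',[.074,0,.115])):
    print(nm, 'x profile z=.12', samp(np.arange(-85,-45) if nm=='front' else np.arange(45,85),[0],.12).T)
E
```

```text
t: 16.72
tool_pos: [0.4576, -0.0293, 0.3484]
tool_rot: [0.005, -3.125, -0.019]
contact_force: [-0.2, -0.4, -0.8]
opening: 0.0851
grip_force: 0.0
plate z=.104 map
 -80 .....+++.............................................+.............................+.....+.......
 -75 ....+.++...............................+++++++++++++++++...........................+..+.....++...
 -70 .........................................+++++++#######..........................................
 -65 ......+++++..............................+#############........................+++++++++++.......
 -60 ......+......+...........................+############+............................+.+..++.......
 -55 ......++.+##++###+###+####+#+###+#+++++++###+++###+###++++++++++#+##++##+++###+++#+++#..++.......
 -50 ......+..+++++++++++++++++++++#++++++++++#+++++++++++#++++++++++#+++++++++++++++++++++..++.......
 -45 ......++.++++#+++++++++++++++++++++++++++++++++++++++#++++++++++#++++++++++++++++++++#..++.......
 -40 ......++.+++++++++++++++++++++#++++++++++#+++++++++++++++++++++++++++++++++++++++++++#..++.......
 -35 ......
[... 3497 characters left out ...]
 88 112  64  54  55  54  47 127 165 184 183 176 161 124  62  58  61
   63  61  61  62  62  60  64  61]
 [ 82  73  75  59  57  55  52  69 118 162 183 184 175 161 126  67  58  62
   63  61  62  62  61  61  62  61]
 [ 80  79  81  82  77  61  57  46 127 160 186 185 174 163 143  82  60  63
   67  63  62  62  62  58  62  61]]
front x profile z=.12 [[ 97 101 117 136 136 136 142 111  76  67  54  55  53  49  47  49  48  41
   34  32  33  36  35  33  29  22 164 108  36  51  64  60  56  61  56  64
   54  61  61  61]]
back x profile z=.12 [[101 180 191 195 144  77  45  27  33  25  32  32  37  32  32  35  35  35
   35  33  34  35  36  50  55  48  52  59  59  77 118 128 124 121 120 124
  123 122 122 120]]
```

The plate measures 107 x 153 mm at tray z = 104, so it is flat and centred. The grip faces are about 62–64 mm apart, so the bolts are out, and the catches are unchanged. I hand it in.

```bash
python3 -c "
from station import ctrl
print(ctrl.finish_job())"
```

```text
the job is handed in; nothing more can be done
None
```

I nested the tub in the dock, fitted the lid on it, and handed the job in at about 17 s of the 61 s allowed. By the final camera measurements the tub is home under both catches and the lid lies flat with both bolts out, but no verdict came back.

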